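Cover the bail tin and take off its outer lid

TASK

The bail tin stands open with its steel bow straddling it: hang the bow squarely over the rail so that a leg hangs either side, then carry the nested pair of lids, inner and outer together, to the tin, lower the pair until the inner lid is fully seated and let go. Then lift the outer lid alone by its handle, leaving the inner lid seated and undisturbed, and finish while still holding the outer lid roughly level in the gripper, a good 10 cm above the inner lid and touching nothing else. The bow stays on the rail and the other things on the shelf stay where they are.

Things in the scene. Friction and masses are not known exactly. Their poses are not given: they have to be found in the camera images.
- tin_mouth (a point): centre of the open mouth of the bail tin, in the plane of its rim, 45 mm above the shelf. The tin is a plain steel open box, 124 mm (x, long) by 40 mm (y) outside and 45 mm high, walls 2.5 mm, with two bails lying inside; it is screwed down and cannot move. z up.
- bow_handle (a point): centre of the upright grip tab on top of the bow's crown. The tab is 30 mm (x) by 12 mm (y) by 36 mm high; this point is half-way up it, 18 mm above the crown's top face, 22 mm above the crown's underside and 104 mm above the feet. z up.
- rail_mid (a point): middle of the top face of the rail, 120 mm above the shelf. The rail is a white square bar, 12 by 12 mm, running 170 mm along x, on a post at each end (posts 12 mm square, centred 79 mm either side of this point); it is fixed. z up.
- inner_lid_center (a point): centre of the inner lid, half-way up its 28 mm height. The lid is carried by its two long outer sides, 54 mm apart (along y). Its lower edge lies 14 mm below this point; its plate's underside, which comes to rest on the tin's rim, 6 mm above it. z up.
- outer_lid_handle (a point): centre of the bar handle on top of the outer lid. The handle is 60 mm (x) by 14 mm (y) by 32 mm high; this point is half-way up it, 16 mm above the plate's top face, 22 mm above its underside and, when nested, 31 mm above the centre of the inner lid. z up.
- bow: the bow: a loose dark steel inverted U, about 0.2 kg, standing on the shelf astride the tin. Flat strap 30 mm wide (x) and 4 mm thick, level crown, 64 mm gap between the legs (along y), legs 82 mm long below the crown's underside. Origin between its feet, z up.
- rail: the rail as a whole; origin on the shelf under its middle, axes as for its middle point
- tin: the tin as a whole; origin at the centre of its underside
- inner_lid: the inner lid: loose aluminium, like a shoe-box lid, 140 (x) by 54 (y) by 28 mm high, walls 2.5 mm, about 0.16 kg, standing on the shelf. From below: skirt 20 mm deep, 135 by 49 mm inside, goes over the outside of the tin, either way round; plate 3 mm; rim 5 mm high round a 135 by 49 mm recess for the outer lid. Origin at the centre of its lower edge.
- outer_lid: the outer lid: loose beech plate, 131 (x) by 45 (y) by 6 mm thick, about 0.14 kg, with a bar handle, lying loose in the recess on top of the inner lid. Origin at the centre of its plate's underside.
- bail_a: a loose beech bail, 108 mm long (x), 13 to 15 mm thick, lying on the shelf; origin on the shelf under its middle. Not to be disturbed.
- bail_b: the other loose beech bail, the same. Not to be disturbed.
- stopwatch: chrome stopwatch case, a disc 54 mm across and 16 mm thick with a 10 mm crown at +x; origin at the centre of its underside. Not to be disturbed.
- trophy: small white ceramic trophy cup, 56 mm wide (80 mm over its handles) and 72 mm high; origin at the centre of its foot. Not to be disturbed.
- wax_jar: closed jar of bat wax, 52 mm across and 50 mm high; origin at the centre of its underside. Not to be disturbed.
- tennis_ball_center (a point): centre of the yellow tennis ball, 66 mm across, lying in a rubber ring. Not to be disturbed.
Not all that is in view belongs to the job. Of the things that look like the rail, take the one that is farthest from the robot's base at the start.

How it is judged:
By the outcome, as a careful person would: the job done as asked, in the order asked, and still so for the second after the job is handed in, while the arm keeps its last pose, push and grip.
It also fails if it takes over 72 s, if anything falls off the work surface, if the arm or the gripper's body presses on something with over 40 N, if the wrist force passes 120 N, or if a joint passes its speed limit or range.

ROBOT

A 7-joint arm with a two-finger parallel gripper is mounted at the origin on the work surface. World frame = base frame: x ahead of the robot, y to its left, z up, the work surface at z = 0. Lengths are in m, angles in rad, forces in N, time in s.
With the tool pointing down it reaches from about 0.425 to 0.925 m from the base axis. Payload 6.8 kg.
Tool frame: the origin (TCP) lies on the centre line of the jaws, within the pads' length; the fingertips stand 8 mm ahead of it and the grasp point (between the pads) lies 11 mm behind it (bot.tips_ahead is the distance from the TCP to the fingertips, in m); z points along the fingers, y is the line along which they close (so a half turn about z gives the same grasp; the last joint's range is limited). The gripper opens to 85 mm and grips with 20 to 120 N. Pads are 22 mm wide; open, the fingers measure 114 mm over their backs; the gripper's body (76 mm by 85 mm) begins 54 mm behind the grasp point. The pads swing forward as they close: fully open they stand 13 mm farther back than shut.
Start: joints at [1.153, 0.477, 0.022, 1.555, -0.011, 1.109, -0.083], TCP at [0.206, -0.643, 0.214] pointing down, gripper open.
Joint ranges: [-2.96, 2.96], [-0.34, 2.1], [-1.41, 1.46], [0.24, 2.44], [-1.37, 4.51], [0.17, 1.92], [-2.96, 2.96]. Speed limits (rad/s): [2.39, 2.39, 3.14, 3.14, 3.14, 3.14, 3.14].

INTERFACE

Orientations are given as a unit quaternion [w, x, y, z].
In Python, from station import bot gives the robot as it stands.
- The arm moves only by the tool send_rows, never from a script. Its argument "deltas" is text: rows parted by semicolons, each of 4 numbers parted by spaces: the shift along the tool's x, y, z in m, then the turn about the tool's z in degrees. In form: x y z spin; .... A call has 1 to 5 rows; each row is the pose to reach, as a shift and turn from the pose commanded when the call began, along the tool's axes at that moment; what a row does not reach only later rows make up. A row lasts 1/10 s, in which the tool goes at most 50 mm and 8.59 degrees, less where a joint would pass 70% of its speed; a pose out of reach is approached as far as the arm can. A call with a gripper value outside its range is refused whole. "claw" is the opening, from 0 (shut) to 1 (fully open), set as the call begins (left out, the last holds). The fingers move at their own pace and stop on an object; "force" is the grip in N (left out, the last holds). Time passes only in rows, so rows that repeat a pose let the fingers close. It gives the time, the measured TCP pose, the force, the opening and the grip force at its end, in the units of the state.
- bot.get_obs(): the state, without advancing time (a new reading comes with each control period).
- bot.read_camera(name): name is "side" or "top" or "wrist"; returns a dict with "img" (420x560x3 uint8, red, green, blue), "depth" (420x560 float32, m along the optical axis (not along the pixel's ray), 0 where there is no reading), "fx", "fy", "cx", "cy" (pixels), "dist_coeffs" ([k1, k2, p1, p2, k3] as OpenCV has them; the pictures are not rectified), "camera_from_world" (4x4, takes a point from world to camera coordinates). Camera axes: x right, y up, looking along -z (the intrinsics and any distortion apply to the point x, -y, -z); pixel columns grow to the right and rows downward; lengths in m; the calibration is good to about 2 mm. A picture is of the moment at which its call begins.
- bot.hand_in(): hands the job in; it is judged then, once.
Trained networks look in a picture, given as the dict that the camera call returned (one of the last four; its "shot" number tells which), for a name from the list of things; names that differ only in an ending like _2 or _b are one class to them, and where a whole thing is asked for, a point or a joint stands for the part that bears it (a point fixed in the world has none). Each returns a list of dicts, best first, with "confidence" (0 to 1); they miss things now and then, are a little off and sometimes report something else, mostly with a low value. They report only what shows in the picture. A call takes as long as a camera call. They do not tell look-alikes from the thing itself.
- bot.masks_of(picture, query): "mask" (420x560 bool, what is visible of it).
- bot.landmark_of(picture, query): "xyz" ([x, y, z] in m, in world coordinates, good to about 4 mm: a listed point, or the origin of a listed thing).
The state is a dict: "t": time; "q": joint angles; "joint_vel": joint speeds; "joint_torque": joint torques, N m; "eef_pos": TCP position; "tool_rot": TCP orientation; "contact_force": force on the tool from outside, world axes, zero at the start; "torque": the same for the moment, N m; "gripper_width": opening from 0.0 (shut) to 1.0 (fully open); "grasp_force": force on a finger pad.
Only numpy, scipy, OpenCV 4.12 (cv2) and the standard library are available. Lean on these libraries where they do the work, as an engineer would, in place of code of your own. Each camera call takes 0.05 s, during which the arm holds its last target. There are 200 camera calls.

## Working session

There is one attempt and no reset: what is moved stays moved. The work goes in short steps, Python scripts to look and compute and a tool call to move; the robot and the scene stay as the last step left them, time stands still between calls to the robot, and variables do not carry over. Pictures are saved under pics/ and viewed, at most 13 in all, crops included, and the job is handed in when it is done.

Besides the shell and the picture viewer there is one more tool, called after "Request:" as a command line: name --argument value ..., lists and objects as JSON in quotes. send_rows: Moves the arm, as the interface text tells. Its arguments: {"type":"object","properties":{"deltas":{"type":"string"},"claw":{"type":"number"},"force":{"type":"number"}},"required":["deltas"]}

```bash
ls; mkdir -p pics; cat > h.py <<'E'
import numpy as np,cv2
from station import bot
Q=["tin_mouth","bow_handle","rail_mid","inner_lid_center","outer_lid_handle"]
def save(c,n): cv2.imwrite("pics/"+n+".png",c["img"][:,:,::-1])
def cloud(c):
    h,w=c["depth"].shape
    K=np.array([[c["fx"],0,c["cx"]],[0,c["fy"],c["cy"]],[0,0,1]])
    v,u=np.mgrid[:h,:w]
    p=cv2.undistortPoints(np.stack([u,v],-1).reshape(-1,1,2).astype(np.float32),K,np.array(c["dist_coeffs"])).reshape(h,w,2)
    d=c["depth"]
    P=np.stack([p[...,0]*d,-p[...,1]*d,-d,np.ones_like(d)],-1)
    W=P@np.linalg.inv(c["camera_from_world"]).T
    W[d<=0]=np.nan
    return W[...,:3]
E
python3 - <<'E'
from h import *
o=bot.get_obs();print(o["eef_pos"],o["tool_rot"],o["contact_force"],o["gripper_width"],bot.tips_ahead)
for n in ["top","side"]:
    c=bot.read_camera(n);save(c,n+"0")
    for q in Q+["bail_a","stopwatch","trophy","wax_jar","tennis_ball_center"]:
        print(n,q,[(np.round(r["xyz"],3).tolist(),round(r["confidence"],2)) for r in bot.landmark_of(c,q)])
E
```

```text
pics
[ 0.20557425 -0.64228876  0.21319173] [-9.01204467e-04  9.88025999e-01  1.54284696e-01 -2.11898865e-04] [-0.28454943  0.41018789 -0.1913298 ] 1.0026596120256883 0.008
top tin_mouth [([0.508, 0.011, 0.045], 0.96)]
top bow_handle [([0.487, 0.01, 0.104], 0.75), ([0.49, -0.266, 0.119], 0.64), ([0.494, -0.265, 0.005], 0.58)]
top rail_mid [([0.491, -0.267, 0.12], 0.84), ([0.251, -0.244, 0.12], 0.65), ([0.262, 0.219, 0.121], 0.6)]
top inner_lid_center [([0.533, 0.291, 0.016], 0.7), ([0.496, -0.269, 0.003], 0.51)]
top outer_lid_handle [([0.53, 0.288, 0.046], 0.91), ([0.507, 0.008, -0.001], 0.45)]
top bail_a [([0.427, 0.133, 0.003], 0.79), ([0.667, -0.139, -0.005], 0.56), ([0.53, 0.285, 0.02], 0.35)]
top stopwatch [([0.722, -0.062, 0.001], 0.77), ([0.706, 0.251, 0.003], 0.3)]
top trophy [([0.711, 0.249, 0.003], 0.63)]
top wax_jar [([0.71, 0.087, -0.001], 0.79), ([0.533, 0.289, 0.023], 0.54), ([0.529, 0.29, 0.001], 0.52)]
top tennis_ball_center [([0.718, -0.219, 0.034], 0.7)]
side tin_mouth [([0.507, 0.007, 0.046], 0.65)]
side bow_handle [([0.491, 0.015, 0.106], 0.77)]
side rail_mid [([0.491, -0.27, 0.121], 0.75), ([0.254, -0.238, 0.118], 0.58), ([0.262, 0.215, 0.12], 0.56)]
side inner_lid_center [([0.53, 0.29, 0.017], 0.69), ([0.724, -0.061, -0.002], 0.5)]
side outer_lid_handle [([0.53, 0.292, 0.042], 0.84)]
side bail_a [([0.426, 0.13, 0.004], 0.85), ([0.67, -0.14, 0.0], 0.49)]
side stopwatch [([0.526, 0.289, -0.003], 0.63), ([0.725, -0.063, -0.001], 0.57)]
side trophy [([0.708, 0.251, 0.003], 0.8)]
side wax_jar [([0.714, 0.087, -0.001], 0.6)]
side tennis_ball_center [([0.718, -0.219, 0.038], 0.61)]
```

View pics/top0.png

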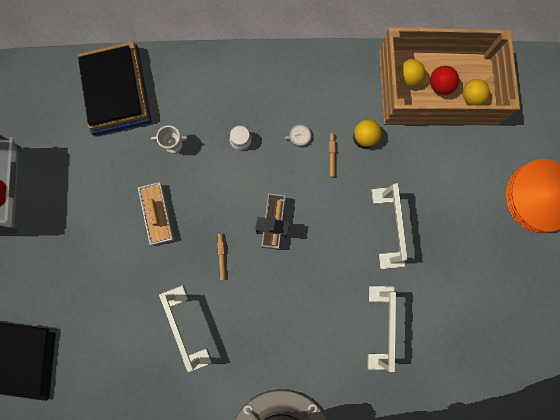

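View pics/side0.png

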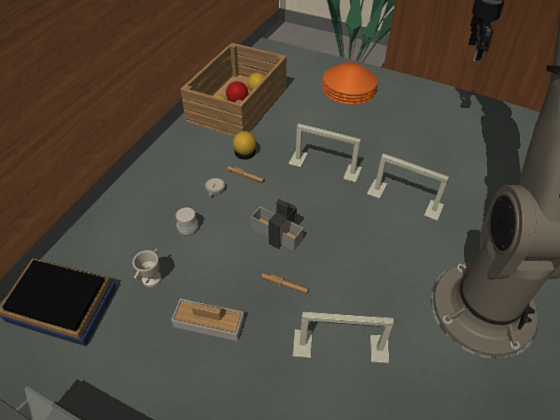

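The top picture shows the tin and bow at about (272,222), the nested lids at (155,214), and the far rail at (397,225). The other two frames, nearer the base, are look-alikes. Next I measure yaws and centres from depth.

```bash
cat >> h.py <<'E'
def rect(W,xy,r,z0,z1,tag,m=None):
    k=(np.hypot(W[...,0]-xy[0],W[...,1]-xy[1])<r)&(W[...,2]>z0)&(W[...,2]<z1)
    if m is not None:k&=m
    P=W[k]
    if len(P)<8: print(tag,"few",len(P));return
    (cx,cy),(a,b),t=cv2.minAreaRect((P[:,:2]*1000).astype(np.float32))
    if a<b:a,b,t=b,a,t+90
    t=(t+90)%180-90
    print(tag,"n",len(P),"c",round(cx,1),round(cy,1),"size",round(a,1),round(b,1),"yaw",round(t,1),"z",np.round(np.percentile(P[:,2],[5,50,95])*1000,1))
E
python3 - <<'E'
from h import *
for n in ["top","side"]:
    c=bot.read_camera(n);W=cloud(c)
    rect(W,(.491,-.267),.11,.113,.13,n+" rail")
    rect(W,(.508,.01),.085,.038,.052,n+" tinrim")
    rect(W,(.489,.011),.06,.076,.095,n+" crown")
    rect(W,(.489,.011),.06,.112,.14,n+" tab")
    rect(W,(.531,.29),.1,.018,.034,n+" lidtop")
    rect(W,(.531,.29),.1,.045,.075,n+" handle")
    rect(W,(.426,.132),.08,.006,.03,n+" bail")
E
```

```text
top rail n 472 c 490.3 -267.2 size 171.8 14.5 yaw 4.5 z [114.8 118.6 122.1]
top tinrim n 130 c 506.7 9.7 size 124.3 69.9 yaw -8.5 z [39.7 43.8 47.9]
top crown n 356 c 490.1 11.7 size 71.6 30.4 yaw 80.1 z [81.6 84.6 88.3]
top tab n 78 c 489.9 11.9 size 29.9 11.7 yaw -10.4 z [117.3 120.4 123.6]
top lidtop n 1180 c 531.4 288.7 size 142.4 56.4 yaw 12.7 z [21.3 27.1 31.5]
top handle n 184 c 530.6 288.0 size 60.8 15.6 yaw 12.7 z [49.  58.6 63.5]
top bail n 258 c 420.5 125.6 size 119.2 58.2 yaw 25.4 z [ 7.3 11.8 16.8]
side rail n 330 c 491.2 -269.5 size 169.0 18.6 yaw 3.8 z [113.6 119.8 122.9]
side tinrim n 318 c 506.3 8.9 size 126.6 71.8 yaw -11.3 z [38.6 43.7 48.8]
side crown n 265 c 490.3 11.9 size 73.4 31.8 yaw 80.2 z [80.1 85.9 91.8]
side tab n 84 c 489.9 12.0 size 30.6 13.3 yaw -7.9 z [112.9 120.2 123.8]
side lidtop n 1379 c 531.8 288.6 size 141.0 57.7 yaw 12.8 z [21.8 28.1 31.2]
side handle n 269 c 530.3 287.5 size 58.3 16.9 yaw 14.7 z [47.5 59.5 62.8]
side bail n 296 c 431.1 136.3 size 111.1 59.1 yaw 30.9 z [ 7.1 12.9 16.1]
```

```bash
cat >> h.py <<'E'
def pose():
    o=bot.get_obs();w,x,y,z=o["tool_rot"]
    return np.array(o["eef_pos"]),np.degrees(np.arctan2(2*(x*y+w*z),1-2*(y*y+z*z)))
def go(*T,start=None):
    """targets (x,y,z,yaw) m,deg -> tool-frame delta + spin, in turn"""
    p,a=pose() if start is None else (np.array(start[:3]),start[3])
    print("at",np.round(p*1000,1),"yaw",round(a,2))
    for t in T:
        d=np.array(t[:3])-p;c,s=np.cos(np.radians(a)),np.sin(np.radians(a))
        print("->",t,"delta mm",np.round([c*d[0]+s*d[1],s*d[0]-c*d[1],-d[2]],4)*1000,"spin",round(-(t[3]-a),2))
        p,a=np.array(t[:3]),t[3]
E
python3 - <<'E'
from h import *
go((.490,.012,.210,-9.7))
E
```

```text
at [ 205.8 -642.9  214.2] yaw 17.75
-> (0.49, 0.012, 0.21, -9.7) delta mm [ 470.3 -537.1    4.2] spin 27.45
```

Request:
send_rows --deltas "0.0325 -0.037 0 0; 0.065 -0.074 0 0; 0.0975 -0.111 0 0; 0.130 -0.148 0 0; 0.1625 -0.185 0 0" --claw 1

```text
t: 1.7
eef_pos: [0.3047, -0.4154, 0.2144]
tool_rot: [0.0, 0.988, 0.154, 0.0]
contact_force: [1.2, -1.0, -0.1]
gripper_width: 0.998
grasp_force: 0.0
```

Request:
send_rows --deltas "0.0325 -0.037 0 0; 0.065 -0.074 0 0; 0.0975 -0.111 0 0; 0.130 -0.148 0 0; 0.1625 -0.185 0 0"

```text
t: 2.2
eef_pos: [0.4031, -0.1897, 0.2147]
tool_rot: [0.0, 0.988, 0.154, 0.0]
contact_force: [1.0, -0.1, -0.6]
gripper_width: 1.004
grasp_force: 0.0
```

Request:
send_rows --deltas "0.029 -0.033 0.001 5.5; 0.058 -0.067 0.002 11; 0.087 -0.1 0.003 16.5; 0.145 -0.167 0.004 27.45; 0.145 -0.167 0.004 27.45"

```text
t: 2.7
eef_pos: [0.4902, 0.0128, 0.2105]
tool_rot: [0.0, 0.996, -0.087, 0.0]
contact_force: [1.1, -0.9, 0.1]
gripper_width: 0.998
grasp_force: 0.0
```

```bash
python3 - <<'E'
from h import *
go((.490,.012,.103,-9.7))
E
```

```text
at [490.2  12.8 210.5] yaw -10.03
-> (0.49, 0.012, 0.103, -9.7) delta mm [-1.000e-01  8.000e-01  1.075e+02] spin -0.33
```

Request:
send_rows --deltas "0 0.001 0.04 0; 0 0.001 0.08 0; 0 0.001 0.107 0; 0 0.001 0.107 0"

```text
t: 3.1
eef_pos: [0.4867, 0.0106, 0.1002]
tool_rot: [0.0, 0.996, -0.084, -0.003]
contact_force: [-0.3, 0.2, -0.3]
gripper_width: 1.0
grasp_force: 0.0
```

Request:
send_rows --deltas "0 0 0 0; 0 0 0 0; 0 0 0 0; 0 0 0 0; 0 0 0 0" --claw 0 --force 50

```text
t: 3.6
eef_pos: [0.49, 0.0108, 0.104]
tool_rot: [-0.0, 0.996, -0.085, 0.001]
contact_force: [0.1, 1.7, 0.2]
gripper_width: 0.143
grasp_force: 0.4
```

Request:
send_rows --deltas "0 0 0 0; 0 0 0 0; 0 0 0 0; 0 0 0 0"

```text
t: 4.0
eef_pos: [0.4903, 0.0112, 0.1038]
tool_rot: [-0.0, 0.996, -0.084, 0.001]
contact_force: [-1.3, 0.7, 6.6]
gripper_width: 0.097
grasp_force: 49.5
```

Request:
send_rows --deltas "0 0 -0.01 0; 0 0 -0.03 0; 0 0 -0.06 0; 0 0 -0.1 0; 0 0 -0.13 0"

```text
t: 4.5
eef_pos: [0.4893, 0.0108, 0.2354]
tool_rot: [0.0, 0.996, -0.084, 0.0]
contact_force: [0.9, 0.1, -2.1]
gripper_width: 0.093
grasp_force: 48.9
```

Request:
send_rows --deltas "0 0 -0.02 0; 0 0 -0.03 0; 0 0 -0.03 0"

```text
t: 4.8
eef_pos: [0.4899, 0.0107, 0.2642]
tool_rot: [0.0, 0.996, -0.085, 0.001]
contact_force: [0.5, 0.5, -2.1]
gripper_width: 0.095
grasp_force: 48.9
```

```bash
python3 - <<'E'
from h import *
p,a=pose();print(p,a,bot.get_obs()["gripper_width"],bot.get_obs()["contact_force"])
for n in ["side","top"]:
    c=bot.read_camera(n);W=cloud(c)
    if n=="side":save(c,"side1")
    m=bot.masks_of(c,"bow")
    print([(r["confidence"],r["mask"].sum()) for r in m])
    for z0,z1 in [(.15,.235),(.235,.255),(.255,.29)]: rect(W,(.49,.011),.06,z0,z1,n+str(z0),m[0]["mask"])
    rect(W,(.506,.009),.085,.036,.052,n+" tinrim")
E
```

```text
[0.48986643 0.01071346 0.2641636 ] -9.718849576835456 0.09491748760441904 [ 0.49876272  0.51919617 -2.13838497]
[(0.9, np.int64(1014))]
side0.15 n 536 c 490.2 12.1 size 74.6 31.7 yaw 80.4 z [165.6 197.1 230.5]
side0.235 n 319 c 489.6 11.5 size 75.4 31.4 yaw 80.2 z [237.9 246.  251.3]
side0.255 n 153 c 488.3 16.5 size 30.1 14.1 yaw 8.7 z [256.3 268.5 282.2]
side tinrim n 371 c 506.5 8.8 size 126.3 44.6 yaw -7.9 z [36.6 42.3 46.8]
[]Traceback (most recent call last):
  File "<stdin>", line 8, in <module>
IndexError: list index out of range
```

View pics/side1.png

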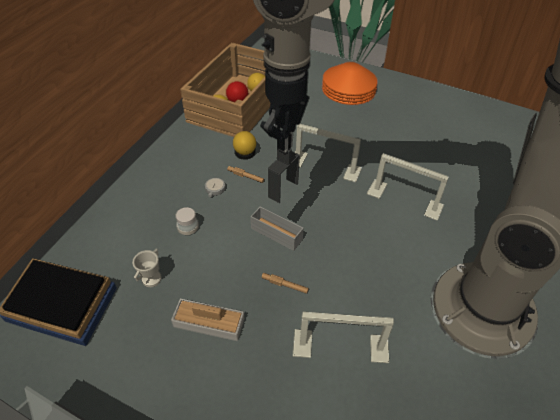

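The side picture shows the bow held upright at (285,180), clear of the tin, which is now fully visible at (277,227). Next I carry it to the rail.

```bash
python3 - <<'E'
from h import *
go((.4907,-.269,.264,4.2),(.4907,-.269,.144,4.2))
E
```

```text
at [488.6  10.7 261.7] yaw -9.7
-> (0.4907, -0.269, 0.264, 4.2) delta mm [ 49.2 275.3  -2.3] spin -13.9
-> (0.4907, -0.269, 0.144, 4.2) delta mm [  0.   0. 120.] spin -0.0
```

Request:
send_rows --deltas "0.008 0.045 0 -2; 0.016 0.09 0 -4; 0.024 0.135 0 -7; 0.032 0.18 0 -10; 0.04 0.225 0 -13.9"

```text
t: 5.5
eef_pos: [0.4902, -0.2193, 0.262]
tool_rot: [-0.0, 0.999, 0.038, -0.001]
contact_force: [1.2, -0.5, -2.0]
gripper_width: 0.096
grasp_force: 49.0
```

```bash
python3 - <<'E'
from h import *
go((.4907,-.269,.264,4.2))
E
```

```text
at [ 490.2 -219.3  262. ] yaw 4.35
-> (0.4907, -0.269, 0.264, 4.2) delta mm [-3.3 49.6 -2. ] spin 0.15
```

Request:
send_rows --deltas "-0.0015 0.025 0 0; -0.003 0.049 0 0; -0.003 0.049 0 0; -0.003 0.049 0 0"

```text
t: 5.9
eef_pos: [0.491, -0.2666, 0.2618]
tool_rot: [-0.001, 0.999, 0.036, -0.001]
contact_force: [-0.3, 1.3, -1.3]
gripper_width: 0.094
grasp_force: 49.0
```

```bash
python3 - <<'E'
from h import *
go((.4907,-.269,.264,4.2))
c=bot.read_camera("side");W=cloud(c);m=bot.masks_of(c,"bow")
if m: rect(W,(.49,-.268),.07,.235,.255,"crown",m[0]["mask"])
rect(W,(.491,-.267),.11,.113,.13,"rail")
c=bot.read_camera("top");W=cloud(c);m=bot.masks_of(c,"bow");print(len(m))
if m: rect(W,(.49,-.268),.07,.235,.255,"crown",m[0]["mask"])
rect(W,(.506,.009),.085,.036,.052," tinrim")
E
```

```text
at [ 491.  -266.6  261.8] yaw 4.14
-> (0.4907, -0.269, 0.264, 4.2) delta mm [-0.5  2.3 -2.2] spin -0.06
crown n 187 c 491.6 -264.6 size 73.7 31.2 yaw -87.0 z [236.8 244.8 253.8]
rail n 318 c 491.1 -269.9 size 168.0 19.3 yaw 3.9 z [113.9 119.8 122.9]
2
crown n 187 c 490.6 -260.7 size 67.4 29.0 yaw -86.5 z [238.  243.3 247.1]
 tinrim n 164 c 506.6 9.2 size 124.6 39.9 yaw -8.0 z [38.8 43.2 47.4]
```

Request:
send_rows --deltas "0 0.002 0.03 0; 0 0.002 0.06 0; 0 0.002 0.085 0; 0 0.002 0.1 0; 0 0.002 0.11 0"

```text
t: 6.6
eef_pos: [0.4914, -0.2676, 0.1519]
tool_rot: [-0.0, 0.999, 0.037, -0.001]
contact_force: [-0.1, 0.3, -0.9]
gripper_width: 0.097
grasp_force: 49.0
```

Request:
send_rows --deltas "0 0 0.003 0; 0 0 0.006 0; 0 0 0.009 0; 0 0 0.009 0"

```text
t: 7.0
eef_pos: [0.492, -0.2688, 0.1445]
tool_rot: [0.0, 0.999, 0.037, 0.0]
contact_force: [0.4, -0.3, -2.0]
gripper_width: 0.098
grasp_force: 49.0
```

Request:
send_rows --deltas "0 0 0.001 0; 0 0 0.002 0; 0 0 0.003 0; 0 0 0.003 0"

```text
t: 7.4
eef_pos: [0.4921, -0.269, 0.1419]
tool_rot: [0.0, 0.999, 0.037, 0.0]
contact_force: [-1.3, 0.7, 4.1]
gripper_width: 0.092
grasp_force: 50.8
```

Request:
send_rows --deltas "0 0 0 0; 0 0 0 0; 0 0 0 0; 0 0 0 0; 0 0 0 0" --claw 0.6

```text
t: 7.9
eef_pos: [0.4918, -0.2687, 0.1411]
tool_rot: [-0.0, 0.999, 0.037, 0.0]
contact_force: [-0.5, -0.2, -0.1]
gripper_width: 0.603
grasp_force: 0.0
```

Request:
send_rows --deltas "0 0 -0.01 0; 0 0 -0.04 0; 0 0 -0.08 0; 0 0 -0.11 0; 0 0 -0.11 0"

```text
t: 8.4
eef_pos: [0.4946, -0.2698, 0.2569]
tool_rot: [0.002, 0.999, 0.037, 0.004]
contact_force: [0.9, -0.2, 1.0]
gripper_width: 0.598
grasp_force: 0.0
```

```bash
python3 - <<'E'
from h import *
c=bot.read_camera("side");save(c,"side2");W=cloud(c);m=bot.masks_of(c,"bow")
if m:
  for z in [(.03,.1),(.118,.13),(.14,.17)]: rect(W,(.49,-.268),.07,*z,"bow",m[0]["mask"])
cv2.imwrite("pics/s2c.png",cv2.resize(c["img"][80:220,240:440,::-1],None,fx=3,fy=3))
go((.4907,-.269,.30,4.2),(.5313,.2883,.30,12.8))
E
```

```text
bow n 254 c 490.9 -268.0 size 76.4 29.8 yaw -86.0 z [42.1 66.8 95.4]
bow n 153 c 490.0 -266.9 size 71.1 31.5 yaw -88.8 z [119.8 124.4 128.7]
bow n 96 c 490.5 -266.0 size 30.5 12.6 yaw 3.0 z [142.2 153.1 160.9]
at [ 492.2 -268.9  252.4] yaw 4.2
-> (0.4907, -0.269, 0.3, 4.2) delta mm [ -1.5  -0.  -47.6] spin -0.0
-> (0.5313, 0.2883, 0.3, 12.8) delta mm [  81.3 -552.8   -0. ] spin -8.6
```

View pics/s2c.png

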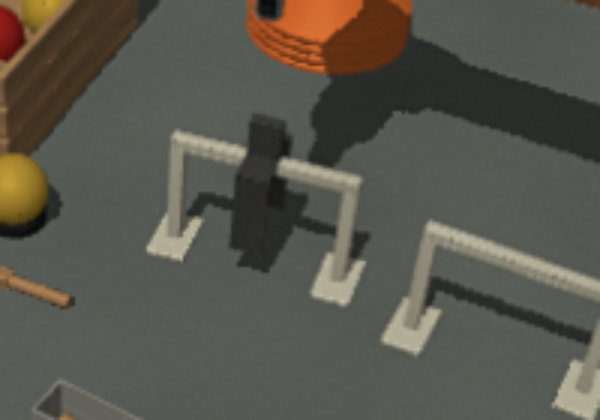

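The crop shows the bow hanging squarely over the far rail at (260,160), a leg on each side. Next, the lids.

Request:
send_rows --deltas "0.0066 -0.046 0 0; 0.0132 -0.092 0 0; 0.0198 -0.138 0 0; 0.0265 -0.184 0 0; 0.033 -0.23 0 0" --claw 1

```text
t: 9.0
eef_pos: [0.5068, -0.0352, 0.2501]
tool_rot: [-0.0, 0.999, 0.037, -0.001]
contact_force: [0.5, 0.4, -0.2]
gripper_width: 1.002
grasp_force: 0.0
```

Request:
send_rows --deltas "0.0066 -0.046 0 0; 0.0132 -0.092 0 0; 0.0198 -0.138 0 0; 0.0265 -0.184 0 -4; 0.033 -0.23 0 -8.6"

```text
t: 9.5
eef_pos: [0.5231, 0.1962, 0.25]
tool_rot: [0.0, 0.994, 0.113, -0.001]
contact_force: [1.0, 1.3, -1.1]
gripper_width: 0.997
grasp_force: 0.0
```

```bash
python3 - <<'E'
from h import *
go((.5313,.2883,.160,12.8))
E
```

```text
at [523.1 196.2 250. ] yaw 12.96
-> (0.5313, 0.2883, 0.16, 12.8) delta mm [ 28.7 -87.9  90. ] spin 0.16
```

Request:
send_rows --deltas "0.0145 -0.044 0 0; 0.029 -0.088 0.02 0; 0.029 -0.088 0.06 0; 0.029 -0.088 0.09 0; 0.029 -0.088 0.09 0"

```text
t: 10.0
eef_pos: [0.5291, 0.2849, 0.1555]
tool_rot: [0.002, 0.994, 0.112, -0.005]
contact_force: [0.3, -0.8, 0.4]
gripper_width: 1.002
grasp_force: 0.0
```

```bash
python3 - <<'E'
from h import *
c=bot.read_camera("wrist");save(c,"w3");W=cloud(c)
rect(W,(.531,.288),.1,.022,.034,"lidtop")
rect(W,(.531,.288),.1,.052,.075,"handle")
go((.5313,.2883,.011,12.8))
E
```

```text
lidtop n 8319 c 532.0 287.4 size 140.2 54.2 yaw 12.9 z [23.1 28.2 29.5]
handle n 1342 c 532.1 286.7 size 59.4 13.8 yaw 13.2 z [57.8 60.2 61.4]
at [530.9 285.8 158.5] yaw 12.82
-> (0.5313, 0.2883, 0.011, 12.8) delta mm [  1.   -2.3 147.5] spin 0.02
```

View pics/w3.png

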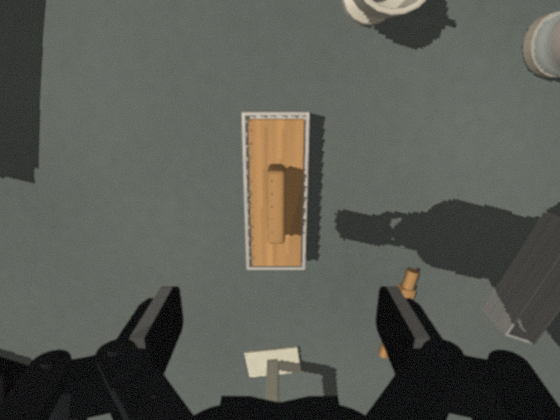

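The wrist picture shows the lid pair centred at (276,192), between the fingers, with nothing in their way. I descend.

Request:
send_rows --deltas "0.001 -0.002 0.04 0; 0.001 -0.002 0.08 0; 0.001 -0.002 0.11 0; 0.001 -0.002 0.128 0; 0.001 -0.002 0.128 0"

```text
t: 10.55
eef_pos: [0.5328, 0.2883, 0.0323]
tool_rot: [0.001, 0.994, 0.111, -0.001]
contact_force: [-0.6, -0.4, 0.4]
gripper_width: 1.001
grasp_force: 0.0
```

Request:
send_rows --deltas "0 0 0.007 0; 0 0 0.014 0; 0 0 0.019 0; 0 0 0.019 0; 0 0 0.019 0"

```text
t: 11.05
eef_pos: [0.5334, 0.2894, 0.0145]
tool_rot: [-0.0, 0.994, 0.111, 0.0]
contact_force: [-0.3, -0.1, -0.3]
gripper_width: 1.004
grasp_force: 0.0
```

Request:
send_rows --deltas "-0.002 0.0015 0.002 0; -0.002 0.0015 0.002 0; -0.002 0.0015 0.002 0"

```text
t: 11.35
eef_pos: [0.5316, 0.2872, 0.0123]
tool_rot: [0.0, 0.994, 0.111, 0.0]
contact_force: [0.3, 0.3, -0.9]
gripper_width: 0.995
grasp_force: 0.0
```

Request:
send_rows --deltas "0 0 0 0; 0 0 0 0; 0 0 0 0; 0 0 0 0; 0 0 0 0" --claw 0.4 --force 50

```text
t: 11.85
eef_pos: [0.5317, 0.2874, 0.0122]
tool_rot: [-0.0, 0.994, 0.111, -0.0]
contact_force: [0.7, 0.6, 0.3]
gripper_width: 0.399
grasp_force: 0.0
```

Request:
send_rows --deltas "0 0 0 0; 0 0 0 0; 0 0 0 0"

```text
t: 12.15
eef_pos: [0.5317, 0.2873, 0.0122]
tool_rot: [0.0, 0.994, 0.111, 0.0]
contact_force: [-0.2, 0.1, -0.9]
gripper_width: 0.401
grasp_force: 0.0
```

```bash
python3 - <<'E'
from h import *
c=bot.read_camera("side");cv2.imwrite("pics/s4.png",cv2.resize(c["img"][220:360,130:290,::-1],None,fx=4,fy=4))
c=bot.read_camera("wrist");save(c,"w4");W=cloud(c)
rect(W,(.531,.288),.1,.022,.034,"lidtop")
rect(W,(.531,.288),.1,.052,.075,"handle")
E
```

```text
lidtop n 21959 c 531.9 287.7 size 141.3 54.2 yaw 12.9 z [23.4 28.2 29.4]
handle n 8162 c 542.2 289.6 size 64.6 64.1 yaw -31.7 z [54.6 60.4 73.2]
```

View pics/w4.png

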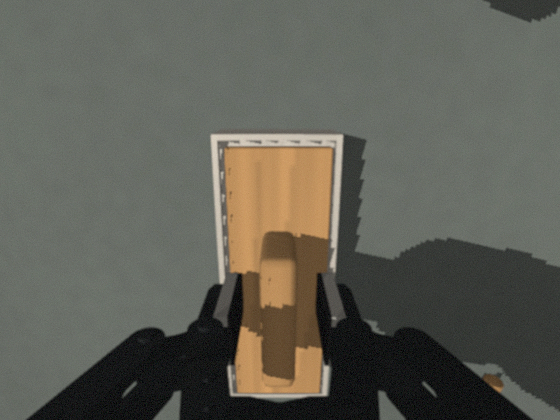

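The wrist picture shows the pads at (230,300) and (330,300), inside the lid's outline, so they appear to be above it rather than alongside. I check this from the side and in depth.

```bash
python3 - <<'E'
from h import *
c=bot.read_camera("wrist");W=cloud(c)
for r in range(270,400,12):
    print(r,[(u,*np.round(W[r,u]*1000).astype(int)) if np.isfinite(W[r,u,0]) else (u,) for u in (215,228,236,244,318,326,334,342)])
E
```

```text
270 [(215, np.int64(518), np.int64(320), np.int64(0)), (228, np.int64(533), np.int64(312), np.int64(23)), (236, np.int64(537), np.int64(308), np.int64(29)), (244, np.int64(537), np.int64(304), np.int64(27)), (318, np.int64(545), np.int64(271), np.int64(29)), (326, np.int64(545), np.int64(267), np.int64(27)), (334, np.int64(547), np.int64(264), np.int64(28)), (342, np.int64(535), np.int64(252), np.int64(1))]
282 [(215, np.int64(511), np.int64(319), np.int64(-1)), (228, np.int64(538), np.int64(310), np.int64(42)), (236, np.int64(538), np.int64(307), np.int64(41)), (244, np.int64(532), np.int64(303), np.int64(29)), (318, np.int64(545), np.int64(272), np.int64(40)), (326, np.int64(546), np.int64(269), np.int64(41)), (334, np.int64(548), np.int64(266), np.int64(42)), (342, np.int64(526), np.int64(249), np.int64(-1))]
294 [(215, np.int64(532), np.int64(314), np.int64(45)), (228, np.int64(538), np.int64(309), np.int64(52)), (236, np.int64(539), np.int64(306), np.int64(52)), (244, np.int64(525), np.int64(302), np.int64(28)), (318, np.int64(540), np.int64(271), np.int64(41)), (326, np.int64(5
[... 2748 characters left out ...]
int64(297), np.int64(28)), (244, np.int64(474), np.int64(293), np.int64(29)), (318, np.int64(483), np.int64(254), np.int64(28)), (326, np.int64(483), np.int64(250), np.int64(28)), (334, np.int64(551), np.int64(277), np.int64(102)), (342, np.int64(552), np.int64(275), np.int64(103))]
390 [(215, np.int64(544), np.int64(306), np.int64(106)), (228, np.int64(545), np.int64(303), np.int64(106)), (236, np.int64(462), np.int64(295), np.int64(25)), (244, np.int64(466), np.int64(291), np.int64(28)), (318, np.int64(474), np.int64(252), np.int64(28)), (326, np.int64(475), np.int64(247), np.int64(28)), (334, np.int64(551), np.int64(277), np.int64(107)), (342, np.int64(552), np.int64(275), np.int64(106))]
```

View pics/s4.png

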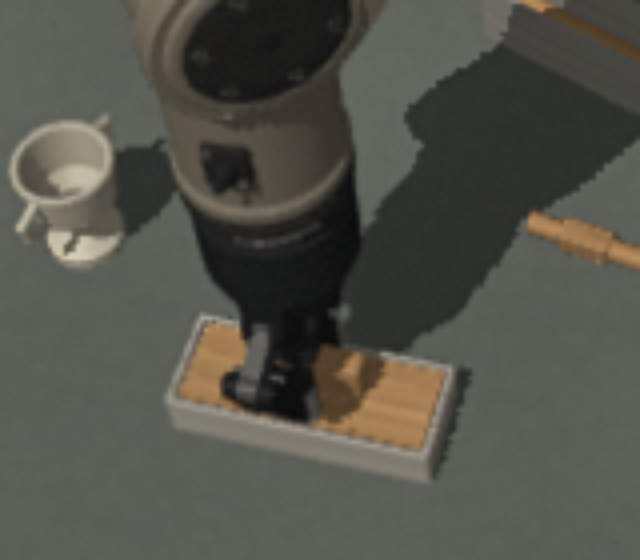

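The pads are indeed above the lid: their tips are near z≈33 mm with the TCP at 12 mm, about 20 mm higher than the stated geometry gives. Nothing was touched. I open and measure the real tip height before going lower.

Request:
send_rows --deltas "0 0 -0.004 0; 0 0 -0.004 0; 0 0 -0.004 0; 0 0 0 0; 0 0 0 0" --claw 0.78

```text
t: 12.8
eef_pos: [0.5313, 0.287, 0.0116]
tool_rot: [0.0, 0.994, 0.111, -0.0]
contact_force: [-0.0, -0.6, -0.1]
gripper_width: 0.778
grasp_force: 0.0
```

```bash
python3 - <<'E'
from h import *
o=bot.get_obs();print(pose(),o["gripper_width"])
p,a=pose();c,s=np.cos(np.radians(a)),np.sin(np.radians(a))
for n in ["wrist","side"]:
    cam=bot.read_camera(n);W=cloud(cam);D=W-p
    X=c*D[...,0]+s*D[...,1];Y=s*D[...,0]-c*D[...,1];Z=W[...,2]
    for sg in (-1,1):
        k=(abs(X)<.016)&(sg*Y>.029)&(sg*Y<.06)&(Z>.006)
        if k.sum()<5:continue
        print(n,sg,k.sum(),"z pct",np.round(np.percentile(Z[k],[0,2,5,10,25,50,90])*1000,1),"Yinner",np.round(np.percentile(sg*Y[k],[2,50,98])*1000,1))
        b=np.histogram(Z[k],np.arange(0,.13,.005))[0];print(b)
    if n=="side":
        k=(abs(X)<.05)&(abs(Y)<.05)&(Z>.06);print("all above, hist 5mm from 60",np.histogram(Z[k],np.arange(.06,.3,.01))[0])
E
```

```text
(array([0.53126041, 0.28702998, 0.0115732 ]), np.float64(12.802413121385056)) 0.7782940873272476
wrist -1 10063 z pct [ 34.3  41.3  46.6  54.2  72.2  87.6 103.5] Yinner [32.2 46.9 59.4]
[   0    0    0    0    0    0    3  138  264  308  346  384  440  403
  480  382  923 2372 1690  538  565  597  230    0    0]
wrist 1 9639 z pct [ 34.1  41.4  46.4  53.6  71.6  87.4 102.9] Yinner [33.5 47.2 59.4]
[   0    0    0    0    0    0    7  119  270  325  335  381  422  420
  520  366  894 2236 1639  466  504  527  208    0    0]
side -1 1843 z pct [  6.6  53.1  92.2 133.1 181.7 274.6 388.2] Yinner [30.1 39.2 59.4]
[ 0  4  5  1  0  1  0  3  6 11  7  7  6  3  1  1 18 13 11 13 33 14  7  3
  3]
side 1 184 z pct [ 36.5  37.5  41.3  45.3  59.7 427.  438.8] Yinner [29.5 35.2 52.1]
[ 0  0  0  0  0  0  0  7 11  8  9 12  6  5  3  0  0  0  0  0  0  0  0  0
  0]
all above, hist 5mm from 60 [ 76   5  27  21  73  28  40  67  67  38 115 120 126 134 172  38 146 203
 152 124 133 190 191]
```

Request:
send_rows --deltas "0.001 -0.001 0.006 0; 0.001 -0.001 0.012 0; 0.001 -0.001 0.016 0; 0.001 -0.001 0.016 0"

```text
t: 13.3
eef_pos: [0.5318, 0.2881, -0.0048]
tool_rot: [0.0, 0.994, 0.112, -0.001]
contact_force: [-0.2, -0.7, 1.0]
gripper_width: 0.781
grasp_force: 0.0
```

Request:
send_rows --deltas "0 0 0.004 0; 0 0 0.008 0; 0 0 0.012 0; 0 0 0.012 0; 0 0 0.012 0"

```text
t: 13.8
eef_pos: [0.5324, 0.2885, -0.0159]
tool_rot: [0.0, 0.994, 0.111, -0.0]
contact_force: [-0.8, -0.2, -0.2]
gripper_width: 0.779
grasp_force: 0.0
```

```bash
cat >> h.py <<'E'
def tips(z0,ymin=.02,xmax=.016):
    o=bot.get_obs();p,a=pose();c,s=np.cos(np.radians(a)),np.sin(np.radians(a))
    print(np.round(p*1000,1),round(a,1),o["gripper_width"])
    cam=bot.read_camera("wrist");W=cloud(cam);D=W-p
    X=c*D[...,0]+s*D[...,1];Y=s*D[...,0]-c*D[...,1];Z=W[...,2]
    for sg in (-1,1):
        k=(abs(X)<xmax)&(sg*Y>ymin)&(sg*Y<.06)&(Z>z0)
        print(sg,k.sum(),"z pct",np.round(np.percentile(Z[k],[0,1,2,5])*1000,1),"Yinner",np.round(np.percentile(sg*Y[k],[2,50])*1000,1))
    return cam,W
E
python3 - <<'E'
from h import *
c,W=tips(.003,.0295)
rect(W,(.531,.288),.1,.022,.034,"lidtop")
E
```

```text
[532.4 288.5 -15.9] 12.8 0.7794123613491225
-1 10040 z pct [ 6.3 11.6 13.8 19. ] Yinner [32.3 47. ]
1 9658 z pct [ 6.6 11.8 13.9 18.9] Yinner [33.5 47.2]
lidtop n 31777 c 545.1 290.5 size 114.6 94.3 yaw 12.1 z [23.  28.2 29.4]
```

Request:
send_rows --deltas "0 0 0 0; 0 0 0 0; 0 0 0 0; 0 0 0 0; 0 0 0 0" --claw 0.4 --force 60

```text
t: 14.35
eef_pos: [0.5327, 0.2888, -0.0153]
tool_rot: [-0.0, 0.994, 0.111, 0.0]
contact_force: [-1.1, -0.1, 5.7]
gripper_width: 0.621
grasp_force: 64.2
```

Request:
send_rows --deltas "0 0 0 0; 0 0 0 0; 0 0 0 0"

```text
t: 14.65
eef_pos: [0.5327, 0.2889, -0.0153]
tool_rot: [-0.0, 0.994, 0.112, 0.0]
contact_force: [-1.7, -0.5, 6.3]
gripper_width: 0.619
grasp_force: 64.2
```

Request:
send_rows --deltas "0 0 -0.005 0; 0 0 -0.02 0; 0 0 -0.05 0; 0 0 -0.09 0; 0 0 -0.12 0"

```text
t: 15.15
eef_pos: [0.5325, 0.2888, 0.1069]
tool_rot: [-0.0, 0.994, 0.112, 0.0]
contact_force: [0.6, 0.1, -2.1]
gripper_width: 0.62
grasp_force: 63.7
```

Request:
send_rows --deltas "0 0 0 0; 0 0 0 0; 0 0 0 0"

```text
t: 15.45
eef_pos: [0.5314, 0.2875, 0.1028]
tool_rot: [0.001, 0.994, 0.111, -0.001]
contact_force: [-0.2, 0.0, -3.6]
gripper_width: 0.619
grasp_force: 64.5
```

```bash
python3 - <<'E'
from h import *
p,a=pose();c,s=np.cos(np.radians(a)),np.sin(np.radians(a))
go((.5066,.0091,p[2],-8.0))
for n in ["top","side","wrist"]:
    cam=bot.read_camera(n);W=cloud(cam);D=W-p
    X=c*D[...,0]+s*D[...,1];Y=s*D[...,0]-c*D[...,1]
    k=(W[...,2]>.138)&(W[...,2]<.152)&(abs(X)<.085)&(abs(Y)<.0295)
    P=W[k];L=np.c_[X[k],Y[k]]
    print(n,len(P),"X",np.round(np.percentile(L[:,0],[0,.5,99.5,100])*1000,1),"Y",np.round(np.percentile(L[:,1],[0,.5,99.5,100])*1000,1),"z",np.round(np.percentile(P[:,2],[5,50,95])*1000,1))
    k&=abs(X)>.02
    q=W[k];A=np.c_[q[:,:2]-p[:2],np.ones(len(q))];print(" tilt deg",np.degrees(np.linalg.lstsq(A,q[:,2],rcond=None)[0][:2]))
    if n=="wrist":save(cam,"w5")
E
```

```text
at [531.4 287.5 102.8] yaw 12.79
-> (0.5066, 0.0091, np.float64(0.10284580029736055), -8.0) delta mm [-85.8 266.   -0. ] spin 20.79
top 86 X [37.7 38.2 70.2 70.2] Y [ 4.   5.1 27.2 27.3] z [139.2 143.7 148. ]
 tilt deg [-10.93910253   7.57145521]
side 1187 X [-71.4 -71.3  68.9  69.2] Y [-29.4 -27.6  26.7  29.2] z [140.5 146.3 149.1]
 tilt deg [ 0.3437403  -2.00033392]
wrist 30949 X [-44.7 -38.1  69.7  69.9] Y [-29.5 -26.5  27.3  29.5] z [140.1 145.9 147.1]
 tilt deg [-0.46375126 -1.95782717]
```

View pics/w5.png

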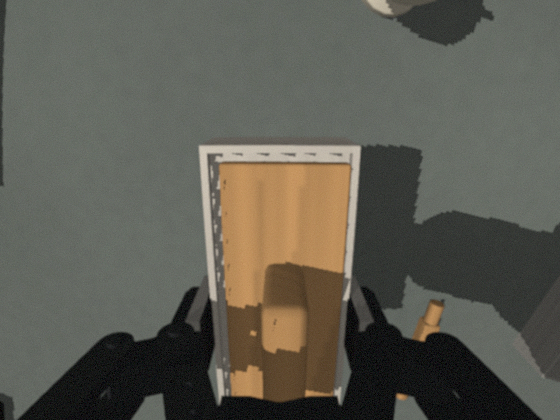

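The wrist picture shows both lids held level between the pads, with the outer lid still nested at (285,280). I carry them to the tin.

Request:
send_rows --deltas "-0.008 0.025 0 1; -0.02 0.063 0 4; -0.033 0.104 0 8; -0.046 0.145 0 12; -0.059 0.186 0 16"

```text
t: 16.1
eef_pos: [0.5153, 0.0924, 0.1035]
tool_rot: [0.0, 1.0, -0.029, -0.001]
contact_force: [0.9, -0.6, -3.9]
gripper_width: 0.619
grasp_force: 64.4
```

```bash
python3 - <<'E'
from h import *
p,a=pose()
go((.5075,.0091,.1028,-8.0))
E
```

```text
at [515.3  92.4 103.5] yaw -3.35
-> (0.5075, 0.0091, 0.1028, -8.0) delta mm [-2.9 83.6  0.7] spin 4.65
```

Request:
send_rows --deltas "-0.001 0.035 0 2; -0.002 0.065 0 4; -0.003 0.0835 0 4.65; -0.003 0.0835 0 4.65; -0.003 0.0835 0 4.65"

```text
t: 16.6
eef_pos: [0.5082, 0.0111, 0.1037]
tool_rot: [-0.0, 0.998, -0.069, -0.0]
contact_force: [0.6, 0.0, -3.1]
gripper_width: 0.619
grasp_force: 64.5
```

```bash
python3 - <<'E'
from h import *
p,a=pose();c,s=np.cos(np.radians(a)),np.sin(np.radians(a))
go((.5075,.0091,.1028,-8.0))
for n in ["side","wrist"]:
    cam=bot.read_camera(n);W=cloud(cam);D=W-p
    X=c*D[...,0]+s*D[...,1];Y=s*D[...,0]-c*D[...,1];Z=W[...,2]
    k=(Z>.138)&(Z<.152)&(abs(X)<.085)&(abs(Y)<.0295)
    L=np.c_[X[k],Y[k]]
    print(n,k.sum(),"lid X",np.round(np.percentile(L[:,0],[.3,99.7])*1000,1),"Y",np.round(np.percentile(L[:,1],[.3,99.7])*1000,1))
    k=(Z>.038)&(Z<.05)&(abs(X)<.085)&(abs(Y)<.04)
    if k.sum()>9:
        L=np.c_[X[k],Y[k]]; print(n,k.sum(),"tin X",np.round(np.percentile(L[:,0],[.3,99.7])*1000,1),"Y",np.round(np.percentile(L[:,1],[.3,99.7])*1000,1))
    # tilt via outer-lid plate vs rim far/near
    for x0 in (-.06,-.03,.03,.05):
        print([round(1000*float(np.nanmedian(Z[(abs(X-x0)<.008)&(abs(Y-y0)<.004)&(Z>.135)&(Z<.155)])),1) for y0 in (-.018,-.012,.012,.018)],end=" ")
    print()
E
```

```text
at [508.2  11.1 103.7] yaw -7.87
-> (0.5075, 0.0091, 0.1028, -8.0) delta mm [-0.4  2.1  0.9] spin 0.13
side 721 lid X [-72.4  69.2] Y [-28.5  28.7]
side 314 tin X [-64.6  61.4] Y [-19.8  25.2]
[148.0, 147.9, 147.7, 147.0] [148.5, 148.5, 147.5, 148.1] [nan, nan, nan, nan] [147.2, 148.3, 148.3, 147.9] 
wrist 30801 lid X [-38.8  70. ] Y [-27.3  27.5]
wrist 50 tin X [62.1 62.3] Y [-16.1  22.4]
[nan, nan, nan, nan] [147.6, 147.6, 147.6, 147.6] [147.6, 147.6, 147.6, 147.6] [147.6, 147.6, 147.6, 147.6]
  return np.nanmean(a, axis, out=out, keepdims=keepdims)
```

Request:
send_rows --deltas "-0.0005 0.0025 0.015 0; -0.0005 0.0025 0.04 0; -0.0005 0.0025 0.06 0; -0.0005 0.0025 0.07 0; -0.0005 0.0025 0.07 0"

```text
t: 17.2
eef_pos: [0.5067, 0.0095, 0.033]
tool_rot: [-0.0, 0.998, -0.068, -0.001]
contact_force: [0.5, 1.3, -2.5]
gripper_width: 0.618
grasp_force: 64.4
```

```bash
python3 - <<'E'
from h import *
p,a=pose();c,s=np.cos(np.radians(a)),np.sin(np.radians(a));print(p,a)
for n in ["side","top"]:
    cam=bot.read_camera(n)
    W=cloud(cam);D=W-p
    X=c*D[...,0]+s*D[...,1];Y=s*D[...,0]-c*D[...,1];Z=W[...,2]
    for nm,z0,z1 in (("lid",.068,.082),("tin",.02,.042)):
        k=(Z>z0)&(Z<z1)&(abs(X)<.085)&(abs(Y)<.029)
        if k.sum()>9:print(n,nm,k.sum(),"X",np.round(np.percentile(X[k],[.3,99.7])*1000,1),"Y",np.round(np.percentile(Y[k],[.3,99.7])*1000,1))
    if n=="side":cv2.imwrite("pics/s6.png",cv2.resize(cam["img"][140:280,200:360,::-1],None,fx=4,fy=4))
E
```

```text
[0.50667498 0.0095129  0.03304019] -7.747374666059691
side lid 679 X [-72.   69.3] Y [-28.1  28.4]
side tin 197 X [-62.6  60.8] Y [-21.1  12.8]
top lid 140 X [-70.6 -32.9] Y [-27.5   2.9]
```

View pics/s6.png

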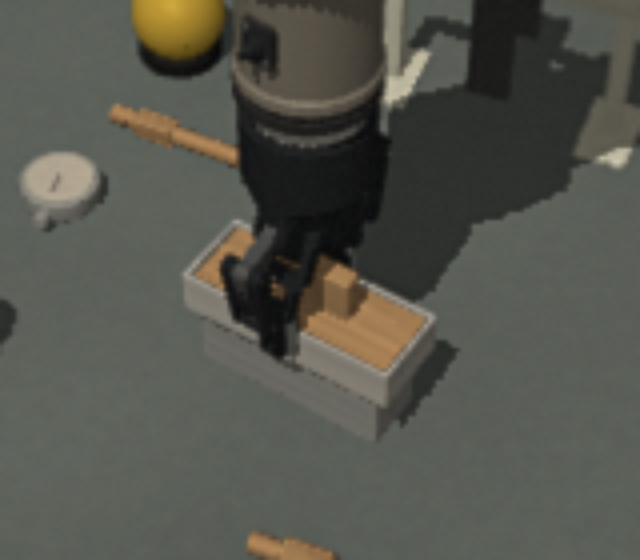

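The side crop shows the lid at (310,310), directly above the tin and parallel to it, with even margins. I lower.

Request:
send_rows --deltas "0 0 0.004 0; 0 0 0.008 0; 0 0 0.012 0; 0 0 0.015 0; 0 0 0.015 0"

```text
t: 17.8
eef_pos: [0.5072, 0.0084, 0.0188]
tool_rot: [0.0, 0.998, -0.068, -0.0]
contact_force: [0.2, 0.0, -2.8]
gripper_width: 0.62
grasp_force: 64.4
```

Request:
send_rows --deltas "0 0 0.002 0; 0 0 0.004 0; 0 0 0.006 0; 0 0 0.006 0; 0 0 0.006 0"

```text
t: 18.3
eef_pos: [0.5076, 0.0085, 0.0132]
tool_rot: [-0.0, 0.998, -0.068, 0.0]
contact_force: [0.2, -0.6, -1.6]
gripper_width: 0.622
grasp_force: 64.4
```

Request:
send_rows --deltas "0 0 0.001 0; 0 0 0.002 0; 0 0 0.003 0; 0 0 0.003 0; 0 0 0.003 0"

```text
t: 18.8
eef_pos: [0.5076, 0.0085, 0.0102]
tool_rot: [0.0, 0.998, -0.068, -0.0]
contact_force: [0.4, 0.5, -3.2]
gripper_width: 0.617
grasp_force: 64.4
```

Request:
send_rows --deltas "0 0 0.001 0; 0 0 0.001 0; 0 0 0.002 0; 0 0 0.002 0"

```text
t: 19.2
eef_pos: [0.5077, 0.0085, 0.0096]
tool_rot: [0.0, 0.998, -0.068, 0.0]
contact_force: [-5.7, -0.4, 17.9]
gripper_width: 0.622
grasp_force: 67.0
```

Request:
send_rows --deltas "0 0 0 0; 0 0 0 0; 0 0 0 0; 0 0 0 0" --claw 0.85

```text
t: 19.6
eef_pos: [0.5077, 0.0085, 0.0081]
tool_rot: [-0.0, 0.998, -0.068, 0.0]
contact_force: [0.1, -0.2, 0.1]
gripper_width: 0.851
grasp_force: 0.0
```

Request:
send_rows --deltas "0 0 -0.01 0; 0 0 -0.03 0; 0 0 -0.06 0; 0 0 -0.1 0; 0 0 -0.1 0"

```text
t: 20.1
eef_pos: [0.5112, 0.0091, 0.1135]
tool_rot: [-0.001, 0.998, -0.069, 0.005]
contact_force: [0.3, -0.3, -0.2]
gripper_width: 0.854
grasp_force: 0.0
```

Request:
send_rows --deltas "0 0 0 0; 0 0 0 0; 0 0 0 0" --claw 0.5

```text
t: 20.4
eef_pos: [0.5067, 0.0083, 0.1072]
tool_rot: [0.0, 0.998, -0.068, -0.001]
contact_force: [0.4, 0.3, -1.1]
gripper_width: 0.499
grasp_force: 0.0
```

```bash
python3 - <<'E'
from h import *
c,W=tips(.095,.012)
save(c,"w7")
rect(W,(.507,.009),.085,.049,.06,"wrist lidtop")
rect(W,(.507,.009),.05,.076,.092,"wrist handle")
c=bot.read_camera("side");W=cloud(c)
rect(W,(.507,.009),.085,.046,.06,"side lidtop")
rect(W,(.507,.009),.05,.076,.092,"side handle")
E
```

```text
[506.7   8.3 107.2] -7.8 0.49897876462078433
-1 12083 z pct [125.1 131.8 134.8 141.8] Yinner [20.5 42.9]
1 12039 z pct [125.3 131.8 134.6 141.8] Yinner [19.8 43.9]
wrist lidtop n 12317 c 507.4 7.5 size 140.6 54.3 yaw -7.8 z [51.7 53.3 54.4]
wrist handle n 2349 c 506.7 8.2 size 60.4 14.0 yaw -8.2 z [82.5 85.1 86.3]
side lidtop n 897 c 505.9 9.0 size 141.1 58.3 yaw -7.9 z [48.4 53.5 56.9]
side handle n 171 c 505.2 9.4 size 60.2 17.9 yaw -8.8 z [77.2 84.4 88. ]
```

View pics/w7.png

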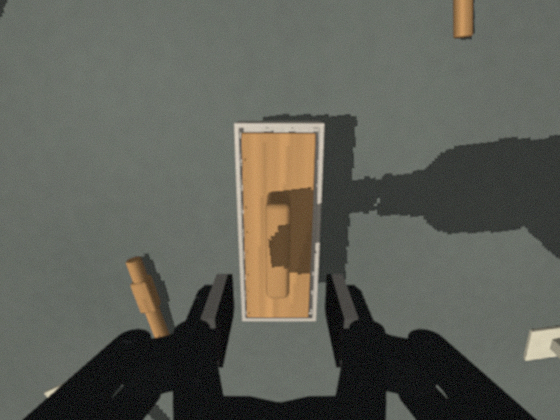

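The lids are seated, with the rim top at 53 mm as expected, and the wrist picture shows the handle at (277,245), centred between the fingers. I descend and grip the handle.

Request:
send_rows --deltas "0 0 0.03 0; 0 0 0.05 0; 0 0 0.062 0; 0 0 0.062 0; 0 0 0.062 0"

```text
t: 21.0
eef_pos: [0.5078, 0.0086, 0.0464]
tool_rot: [-0.0, 0.998, -0.068, -0.0]
contact_force: [0.0, 0.9, 1.1]
gripper_width: 0.499
grasp_force: 0.0
```

Request:
send_rows --deltas "0 0 0 0; 0 0 0 0; 0 0 0 0; 0 0 0 0; 0 0 0 0" --claw 0 --force 50

```text
t: 21.5
eef_pos: [0.5084, 0.0085, 0.0472]
tool_rot: [-0.0, 0.998, -0.069, 0.001]
contact_force: [-0.6, -1.0, 7.4]
gripper_width: 0.155
grasp_force: 49.7
```

Request:
send_rows --deltas "0 0 0 0; 0 0 0 0; 0 0 0 0; 0 0 0 0"

```text
t: 21.9
eef_pos: [0.5084, 0.0085, 0.0472]
tool_rot: [-0.0, 0.998, -0.069, 0.001]
contact_force: [-1.0, -0.1, 6.0]
gripper_width: 0.15
grasp_force: 49.7
```

Lift slowly and straight up, 15 cm.

Request:
send_rows --deltas "0 0 -0.003 0; 0 0 -0.007 0; 0 0 -0.013 0; 0 0 -0.022 0; 0 0 -0.035 0"

```text
t: 22.4
eef_pos: [0.5072, 0.0085, 0.0817]
tool_rot: [0.0, 0.998, -0.068, -0.0]
contact_force: [-0.5, 0.9, -0.6]
gripper_width: 0.152
grasp_force: 48.9
```

Request:
send_rows --deltas "0 0 -0.02 0; 0 0 -0.045 0; 0 0 -0.07 0; 0 0 -0.095 0; 0 0 -0.115 0"

```text
t: 22.9
eef_pos: [0.5079, 0.0087, 0.1988]
tool_rot: [-0.0, 0.998, -0.068, 0.001]
contact_force: [0.4, -0.2, -1.0]
gripper_width: 0.152
grasp_force: 48.9
```

Request:
send_rows --deltas "0 0 0 0; 0 0 0 0; 0 0 0 0; 0 0 0 0; 0 0 0 0"

```text
t: 23.4
eef_pos: [0.5071, 0.0085, 0.1954]
tool_rot: [0.0, 0.998, -0.068, -0.001]
contact_force: [0.5, 0.2, -0.0]
gripper_width: 0.152
grasp_force: 48.9
```

```bash
python3 - <<'E'
from h import *
p,a=pose();c,s=np.cos(np.radians(a)),np.sin(np.radians(a));o=bot.get_obs();print(p,a,o["contact_force"],o["gripper_width"])
cam=bot.read_camera("side");save(cam,"s8");W=cloud(cam)
rect(W,(.507,.009),.085,.046,.06,"inner rim")
rect(W,(.507,.009),.085,.185,.215,"outer")
rect(W,(.49,-.268),.07,.118,.13,"bow")
D=W-p;X=c*D[...,0]+s*D[...,1];Y=s*D[...,0]-c*D[...,1];k=(W[...,2]>.185)&(W[...,2]<.215)&(abs(X)<.075)&(abs(Y)<.03)
for lo,hi in ((-.07,-.035),(.035,.07)): print("outer z",lo,np.round(np.percentile(W[k&(X>lo)&(X<hi)][:,2],[5,50,95])*1000,1))
for q in ["bail_a","stopwatch","trophy","wax_jar","tennis_ball_center"]:
    print(q,[np.round(r["xyz"],3).tolist() for r in bot.landmark_of(cam,q)])
E
```

```text
[0.50705769 0.00849704 0.19540284] -7.840888174693282 [ 0.5066211   0.1736228  -0.02969931] 0.1518919741485907
inner rim n 1080 c 505.8 8.3 size 141.7 58.4 yaw -7.4 z [46.3 48.7 53.9]
outer n 799 c 503.9 8.9 size 132.2 47.1 yaw -8.0 z [198.6 202.1 208.5]
bow n 291 c 489.3 -265.0 size 132.9 69.5 yaw 25.5 z [118.6 122.4 126.6]
outer z -0.07 [198.8 201.9 204.3]
outer z 0.035 [199.3 201.8 204.3]
bail_a [[0.428, 0.132, -0.0], [0.671, -0.142, -0.0]]
stopwatch [[0.722, -0.063, -0.002], [0.505, 0.012, 0.216]]
trophy [[0.707, 0.249, 0.002]]
wax_jar [[0.714, 0.088, 0.002]]
tennis_ball_center [[0.716, -0.22, 0.036]]
```

View pics/s8.png

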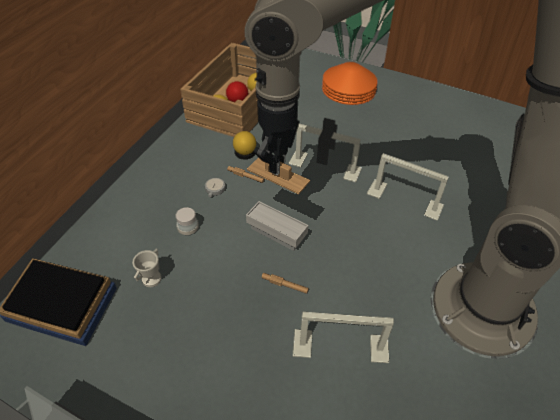

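The outer lid is held level at about 0.2 m, at (278,178). The inner lid is seated on the tin at (277,223), the bow is on the rail at (327,142), and everything else is undisturbed. I hand in.

```bash
python3 -c "
from station import bot
print(bot.hand_in())"
```

```text
the job is handed in; nothing more can be done
None
```

The job is handed in at about 23 s: the bow hangs squarely on the far rail, the inner lid is seated on the tin, and the gripper holds the outer lid level about 14 cm above it; a side-camera check just before hand-in showed the other things in place.

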